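# Knock the last cover pin of a flow cell home

## Robot

A 6-joint arm with a two-finger parallel gripper is mounted at the origin on a cart in front of the work surface, level with it; the furniture and walls round the work are solid. World frame = base frame: x ahead of the robot, y to its left, z up, the work surface at z = 0. Lengths are in mm, angles in rad, forces in N, time in s.
With the tool pointing down it reaches from about 350 to 975 mm from the base axis. Payload 7.1 kg.
Tool frame: the origin (TCP) lies between the finger pads; the fingertips stand 8 mm ahead of it and the grasp point (between the pads) lies 11 mm behind it; x points along the fingers, y is the direction in which the jaws open and shut, and the axes are right-handed (so a half turn about x gives the same grasp; the last joint's range is limited). The gripper opens to 88 mm and grips with 3 to 60 N. Pads are 20 mm wide; open, the fingers measure 115 mm over their backs; the gripper's body (75 mm by 178 mm) begins 61 mm behind the grasp point.
Start: joints at [1.218, 0.423, 1.63, -0, 1.089, -0.019], TCP at [204.74, 590.497, 230.675] pointing down, gripper open.
Joint ranges: [-3, 3], [-0.9, 2.11], [0.09, 2.58], [-1.31, 4.45], [0.11, 2.69], [-2.54, 2.54]. Speed limits (rad/s): [2.39, 2.39, 3.01, 3.14, 3.14, 3.14].

## Interface

Orientations are given as a rotation vector (axis times angle).
In Python, from workcell import ctrl gives the robot as it stands.
- The arm moves only by the tool apply_moves, never from a script. Its argument "increments" is a list of rows, each an object with "gripper": the opening in per cent of the stroke, from 0 (shut) to 100 (fully open); "delta_pos": the shift along the tool's x, y, z in cm, a list of three; "dr": the turn, a rotation vector about the tool's x, y, z in rad, a list of three. In form: [{"gripper": gripper, "delta_pos": [dx, dy, dz], "dr": [ax, ay, az]}, ...]. A call has exactly 5 rows; each row shifts and turns the commanded pose from where the row before left it, along the tool's axes as they then stand; what a row does not reach is not made up. A row lasts 1/12 s, in which the tool goes at most 41.7 mm and 7.16 degrees, less where a joint would pass 70% of its speed; a pose out of reach is approached as far as the arm can. A call with a gripper value outside its range is refused whole. The fingers move at their own pace and stop on an object; the grip force is fixed at half the most. Time passes only in rows, so rows that do not move let the fingers close, or fill a call up. It gives the time, the measured TCP pose, the force and the opening at its end, in the units of the state.
- ctrl.get_obs(): the state, without advancing time (a new reading comes with each control period).
- ctrl.get_image(name): name is "side" or "top"; returns a dict with "img" (420x560x3 uint8, red, green, blue), "range_z" (420x560 float32, mm along the optical axis (not along the pixel's ray), 0 where there is no reading), "mtx" (3x3 intrinsics, pixels), "rvec" (rotation vector, rad) and "tvec" (3), from world to camera coordinates, as OpenCV has them. Camera axes: x right, y down, z forward; pixel columns grow to the right and rows downward; lengths in mm; the calibration is good to about 2 mm. A picture is of the moment at which its call begins.
- ctrl.close_job(): hands the job in, once; it reports no verdict.
The state is a dict: "t": time; "qpos": joint angles; "qvel": joint speeds; "joint_torque": joint torques, N m; "ee_pos": TCP position; "orientation": TCP orientation; "ft_force": force on the tool from outside, world axes, zero at the start; "moment": the same for the moment, N m; "width": finger opening in mm.
Only numpy, scipy, OpenCV 4.12 (cv2) and the standard library are available. Lean on these libraries where they do the work, as an engineer would, in place of code of your own. Each camera call takes 0.05 s, during which the arm holds its last target. There are 200 camera calls.

## Task

The steel cover of the flow cell is held down by three headed pins in a row; two are home, but one still stands up. Pick up the palm mallet, knock that pin fully home with a brisk downward blow of the mallet (press it with nothing but the mallet), then stand the mallet upright on the bench again and let go of it.

Things in the scene. Friction and masses are not known exactly. Their poses are not given: they have to be found in the camera images.
- mallet_grip (a point): The palm mallet, 108 mm tall, about 0.3 kg, loose, standing upright on its flat striking face: a steel head, a cylinder 40 mm across and 36 mm high, below a slimmer round wooden handle, 24 mm across and 72 mm long, on the same axis. This point lies on the axis half-way up the handle, 72 mm above the striking face; its z axis points up along the handle, away from the face. The handle is round: any yaw grips it alike.
- pin_top (a point): Centre of the top of the one pin that still stands up: a steel pin with a round head 16 mm across and 5 mm thick on a shank 9 mm across. It can stand in any of the three places. At the start its top is 21 mm above the cover (51 mm above the bench); driven home, the head rests on the cover and its top is 5 mm above the cover (35 mm above the bench), level with its neighbours.
- pin (a joint): How far that pin has been driven down, in m: 0 standing up as found, 0.016 fully home on a rigid stop. The pin is sprung tight in its hole: it moves straight down under about 8 to 10 N and stays where it is left.
- cell: The flow cell, fixed to the bench: an aluminium block 96 x 170 mm with a steel cover on it, the cover's flat top 30 mm above the bench, a narrow glass window along the far half (+x side) of the cover. Origin: centre of the underside; y runs along its length, along the row of pins, z up. The three pins stand 12 mm on its -x side of the centre, at y = -50, 0 and +50 mm.
Not all that is in view belongs to the job. Leave any blue or orange look-alike of the part that bears mallet_grip alone.

How it is judged:
By the outcome, as a careful person would: the job done as asked, in the order asked, and still so for the second after the job is handed in, with the robot touching nothing.
It also fails if it takes over 38 s, if anything falls off the work surface, if the arm or the gripper's body presses on something with over 40 N, if the wrist force passes 120 N, or if a joint passes its speed limit or range.

## Working session

There is one attempt and no reset: what is moved stays moved. The work goes in short steps, Python scripts to look and compute and a tool call to move; the robot and the scene stay as the last step left them, time stands still between calls to the robot, and variables do not carry over. Pictures are saved under pics/ and viewed, about 8 in all and at most 12, crops included, and the job is handed in when it is done.

Besides the shell and the picture viewer there is one more tool, called after "Request:" as a command line: name --argument value ..., lists and objects as JSON in quotes. apply_moves: Moves the arm, as the interface text tells. Its arguments: {"type":"object","properties":{"increments":{"type":"array","items":{"type":"object","properties":{"gripper":{"type":"number"},"delta_pos":{"type":"array","items":{"type":"number"}},"dr":{"type":"array","items":{"type":"number"}}}}}},"required":["increments"]}

```bash
mkdir -p pics
cat > h.py <<'E'
import numpy as np,cv2
from workcell import ctrl
def grab(n,f):
    d=ctrl.get_image(n); np.savez('pics/'+f+'.npz',**d); cv2.imwrite('pics/'+f+'.png',d['img'][:,:,::-1]); return d
def world(d,u,v,z=None):
    R=cv2.Rodrigues(np.array(d['rvec'],float))[0]; t=np.array(d['tvec'],float).ravel()
    r=np.linalg.inv(d['mtx'])@[u,v,1]; c=-R.T@t
    if z is None: return R.T@(r*d['range_z'][int(round(v)),int(round(u))]-t)
    w=R.T@r; return c+w*(z-c[2])/w[2]
def crop(d,f,u0,v0,u1,v1,s):
    cv2.imwrite('pics/'+f+'.png',cv2.resize(d['img'][v0:v1,u0:u1,::-1],None,fx=s,fy=s,interpolation=cv2.INTER_CUBIC))
E
python3 - <<'E'
from h import *
a=grab('top','top0');b=grab('side','side0')
cv2.imwrite('pics/both.png',cv2.resize(np.hstack([a['img'],b['img']])[:,:,::-1],None,fx=.71,fy=.71))
print(ctrl.get_obs())
E
```

```text
{'t': 0.1, 'qpos': array([ 1.21799363e+00,  4.23767354e-01,  1.63057816e+00, -2.66504100e-05,
        1.08855806e+00, -1.89728649e-02]), 'qvel': array([ 0.00046902, -0.00120574, -0.00321567,  0.00079411,  0.0017346 ,
        0.00056325]), 'joint_torque': array([-2.31389940e-04, -5.45617497e+01, -2.74323803e+01,  6.44532032e-02,
        1.88071345e-02, -3.83119277e-05]), 'ee_pos': array([204.59659764, 590.07440519, 229.99148928]), 'orientation': array([ 0.26094814,  1.55509516, -0.26298652]), 'ft_force': array([1.0834688 , 0.02561631, 0.15964088]), 'moment': array([-0.00166177,  0.08970003, -0.04231779]), 'width': 87.920342198895}
```

View pics/top0.png

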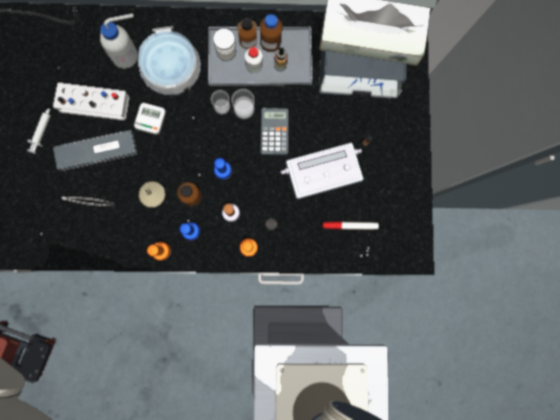

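View pics/side0.png

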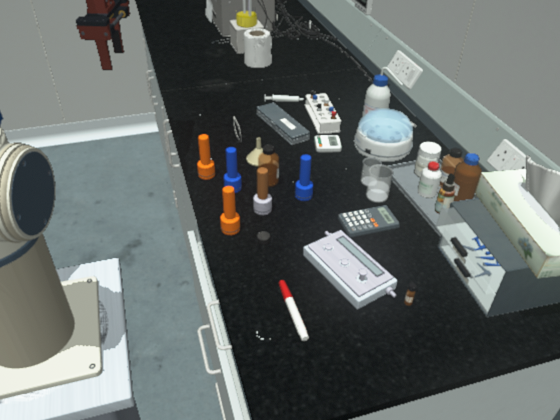

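Candidates for the mallet are the wooden-handled one with a steel head (side 263,190; top 231,212), blue ones (side 305,178 and 232,170), orange ones (side 205,158 and 230,210) and a brown bottle (side 269,165). I choose the wooden one. The cell is the pale block at top (325,170). Next I crop both close up.

Run:
```python
from h import *
a=dict(np.load('pics/top0.npz'));b=dict(np.load('pics/side0.npz'))
crop(a,'c1',210,135,380,255,4.5)
crop(b,'c2',230,140,410,310,3.5)
for u,v in [(231,211),(325,170),(318,180),(303,182),(330,178),(343,174)]: print(u,v,world(a,u,v))
for u,v in [(263,175),(263,200),(340,265)]: print(u,v,world(b,u,v))
R=cv2.Rodrigues(a['rvec'])[0];print('topcam',-R.T@a['tvec'].ravel(),a['mtx'][0,0])
```

```text
231 211 [459.66379844 214.14824205 108.07953795]
325 170 [571.67348679  -7.46771282  31.63290003]
318 180 [546.76391546   9.54486074  30.6757667 ]
303 182 [540.35744113  46.60803422  35.64706154]
330 178 [553.48572565 -20.87169439  23.54409997]
343 174 [562.84993827 -51.92551144  29.98374871]
263 175 [464.80669991 211.48348394 104.49817046]
263 200 [465.04157594 212.83996171  37.39104457]
340 265 [551.72344106 -14.87400307  35.4247986 ]
topcam [ 352.26291513  142.84589469 1167.19679737] 473.59699706977864
```

View pics/c1.png

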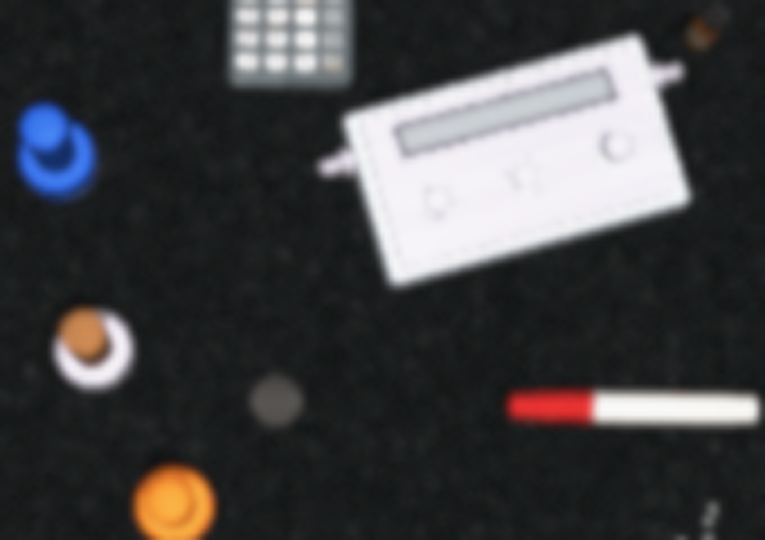

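View pics/c2.png

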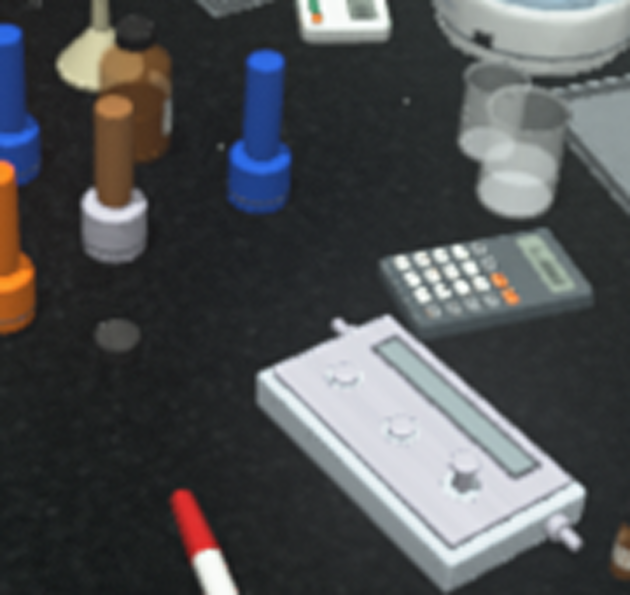

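Run:
```python
from h import *
a=dict(np.load('pics/top0.npz'));b=dict(np.load('pics/side0.npz'))
ft=lambda x,y:(210+(x+.5)/4.5-.5,135+(y+.5)/4.5-.5)
fs=lambda x,y:(230+(x+.5)/3.5-.5,140+(y+.5)/3.5-.5)
print('mallet top',world(a,*ft(83,333),108),'head',world(a,*ft(95,350),30), 'side top',world(b,*fs(114,106),108),'sidehead',world(b,*fs(115,200),36))
print('pin',world(a,*ft(617,145),51),world(b,*fs(463,464),51))
print('others',world(a,*ft(437,200),35),world(a,*ft(523,175),35),world(b,*fs(344,374),35),world(b,*fs(401,427),35))
print('corners',[world(a,*ft(*p),30)[:2].round(1) for p in [(343,115),(640,35),(690,200),(395,285)]])
print('blue',world(a,*ft(43,127),108),'orange',world(a,*ft(173,500),108),'bottle',world(a,188,193,80), 'disc',world(a,*ft(276,400),0))
# depth-segmented tops
R=cv2.Rodrigues(a['rvec'])[0]
for n,d in(('t',a),('s',b)):
    vv,uu=np.mgrid[:420,:560];R=cv2.Rodrigues(d['rvec'])[0]
    P=(np.stack([uu,vv,np.ones_like(uu)],-1)@np.linalg.inv(d['mtx']).T*d['range_z'][...,None]-d['tvec'].ravel())@R
    m=(abs(P[...,0]-462)<25)&(abs(P[...,1]-213)<25)&(P[...,2]>50)&(d['range_z']>0)
    print(n,m.sum(),P[m].mean(0),P[m].min(0),P[m].max(0))
    m=(abs(P[...,0]-570)<20)&(abs(P[...,1]+60)<20)&(P[...,2]>41)&(P[...,2]<60)&(d['range_z']>0)
    print(n,m.sum(),P[m].mean(0),P[m].std(0))
```

```text
mallet top [464.95358857 220.86838004 108.        ] head [464.2134662  219.99071005  30.        ] side top [466.83615375 224.78591779 108.        ] sidehead [467.53490806 225.78744103  36.        ]
pin [576.64050097 -57.41814361  51.        ] [575.89286548 -56.9406118   51.        ]
others [547.86476901  37.53382368  35.        ] [562.40045908  -9.05841563  35.        ] [548.41183683  39.30799245  35.        ] [563.02906218  -8.40437647  35.        ]
corners [array([594.7,  88.5]), array([642.5, -74.2]), array([ 551.2, -100.9]), array([501.9,  59.6])]
blue [569.02574541 243.55150205 108.        ] orange [382.64115227 174.45317312 108.        ] bottle [502.67364877 315.88287807  80.        ] disc [441.12979717 122.31866977   0.        ]
t 111 [463.96027809 219.22596002 100.04414413] [453.75845862 208.93696174  51.7060173 ] [475.956059   232.58808012 111.89914415]
t 32 [577.34195215 -58.31970898  49.74111996] [3.78442287 4.00403098 1.64635698]
s 287 [464.73467924 217.48793232  85.56518204] [454.0795257  208.9317317   50.77520767] [476.46859271 236.08446056 112.93146088]
s 57 [577.7849288  -56.10360724  50.27728097] [3.78171516 3.85860452 2.88382641]
```

The crops show the wooden mallet's handle top at c1 (83,333) and its head below it. The raised pin is the -y one, at c1 (617,145) and c2 (463,466), and it measures about (577,-57,50). The pin spacing of 50 mm checks out.

```bash
cat >> h.py <<'E'
def rel(target):
    o=ctrl.get_obs();R=cv2.Rodrigues(np.array(o['orientation']))[0]
    print('pos',o['ee_pos'].round(1),'f',o['ft_force'].round(1),'w',round(o['width'],1),'t',o['t']);print(R.round(3))
    print('delta cm (tool)',(R.T@(np.array(target)-o['ee_pos'])/10).round(2))
E
python3 -c "
from h import *
rel([465,221,180])
b=dict(np.load('pics/side0.npz'));R=cv2.Rodrigues(b['rvec'])[0];print(-R.T@b['tvec'].ravel())"
```

```text
pos [204.6 590.1 230. ] f [1.1 0.  0.2] w 87.9 t 0.1
[[-0.     0.328  0.945]
 [-0.001  0.945 -0.328]
 [-1.    -0.001 -0.   ]]
delta cm (tool) [  5.03 -26.33  36.7 ]
[ 228.43647874 -636.43473162  729.4460614 ]
```

Request:
apply_moves --increments '[{"gripper":100,"delta_pos":[0.2,-1.75,2.45],"dr":[0,0,0]},{"gripper":100,"delta_pos":[0.2,-1.75,2.45],"dr":[0,0,0]},{"gripper":100,"delta_pos":[0.2,-1.75,2.45],"dr":[0,0,0]},{"gripper":100,"delta_pos":[0.2,-1.75,2.45],"dr":[0,0,0]},{"gripper":100,"delta_pos":[0.2,-1.75,2.45],"dr":[0,0,0]}]'

```text
t: 0.52
ee_pos: [292.2, 466.3, 220.2]
orientation: [0.261, 1.555, -0.262]
ft_force: [0.0, 0.0, 0.1]
width: 88.1
```

Request:
apply_moves --increments '[{"gripper":100,"delta_pos":[0.4,-1.75,2.45],"dr":[0,0,0]},{"gripper":100,"delta_pos":[0.4,-1.75,2.45],"dr":[0,0,0]},{"gripper":100,"delta_pos":[0.4,-1.75,2.45],"dr":[0,0,0]},{"gripper":100,"delta_pos":[0.4,-1.75,2.45],"dr":[0,0,0]},{"gripper":100,"delta_pos":[0.4,-1.75,2.45],"dr":[0,0,0]}]'

```text
t: 0.93
ee_pos: [379.3, 343.5, 200.3]
orientation: [0.262, 1.555, -0.262]
ft_force: [0.5, 0.5, 0.0]
width: 88.1
```

Request:
apply_moves --increments '[{"gripper":100,"delta_pos":[0.4,-1.75,2.45],"dr":[0,0,0]},{"gripper":100,"delta_pos":[0.4,-1.75,2.45],"dr":[0,0,0]},{"gripper":100,"delta_pos":[0.4,-1.75,2.45],"dr":[0,0,0]},{"gripper":100,"delta_pos":[0.4,-1.75,2.45],"dr":[0,0,0]},{"gripper":100,"delta_pos":[0.4,-1.75,2.45],"dr":[0,0,0]}]'

```text
t: 1.35
ee_pos: [466.4, 220.7, 180.3]
orientation: [0.262, 1.555, -0.262]
ft_force: [0.5, -0.7, 0.1]
width: 88.2
```

```bash
python3 -c "
from h import *
rel([465,221,130])
b=grab('side','side1');crop(b,'c3',200,60,360,220,4)"
```

```text
pos [466.4 220.7 180.3] f [ 0.5 -0.7  0.1] w 88.2 t 1.35
[[-0.     0.328  0.945]
 [-0.     0.945 -0.328]
 [-1.    -0.    -0.   ]]
delta cm (tool) [ 5.03 -0.01 -0.14]
```

View pics/c3.png

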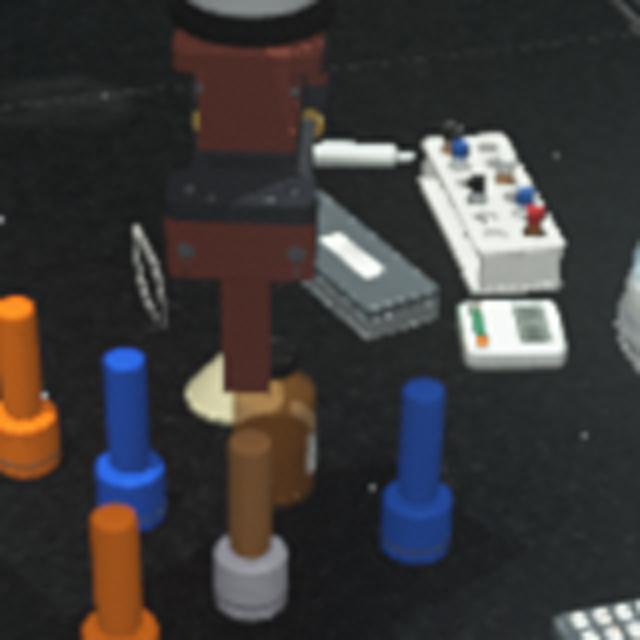

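The fingers are centred over the handle (crop u 247 against 250), so I descend.

Request:
apply_moves --increments '[{"gripper":100,"delta_pos":[1.2,0,0],"dr":[0,0,0]},{"gripper":100,"delta_pos":[1.2,0,-0.1],"dr":[0,0,0]},{"gripper":100,"delta_pos":[1.2,0,0],"dr":[0,0,0]},{"gripper":100,"delta_pos":[1.2,0,0],"dr":[0,0,0]},{"gripper":100,"delta_pos":[1.2,0,0],"dr":[0,0,0]}]'

```text
t: 1.82
ee_pos: [464.8, 222.4, 120.0]
orientation: [0.262, 1.555, -0.262]
ft_force: [0.1, -1.0, -0.2]
width: 87.8
```

Request:
apply_moves --increments '[{"gripper":100,"delta_pos":[1.2,0,0],"dr":[0,0,0]},{"gripper":100,"delta_pos":[1.2,0,0],"dr":[0,0,0]},{"gripper":100,"delta_pos":[1.2,0,0],"dr":[0,0,0]},{"gripper":100,"delta_pos":[1.2,0,0],"dr":[0,0,0]},{"gripper":100,"delta_pos":[1.1,0,0],"dr":[0,0,0]}]'

```text
t: 2.23
ee_pos: [464.7, 222.4, 60.8]
orientation: [0.262, 1.555, -0.262]
ft_force: [-0.2, -0.5, -0.2]
width: 87.4
```

```bash
python3 -c "
from h import *
rel([465,221,61])
b=grab('side','side2');t=grab('top','top2')
i=np.hstack([cv2.resize(b['img'][110:220,215:325],(400,400)),cv2.resize(t['img'][160:260,180:280],(400,400))]);cv2.imwrite('pics/c4.png',i[:,:,::-1])"
```

```text
pos [464.7 222.4  60.8] f [-0.2 -0.5 -0.2] w 87.4 t 2.2333
[[-0.001  0.328  0.945]
 [-0.     0.945 -0.328]
 [-1.    -0.    -0.   ]]
delta cm (tool) [-0.02 -0.13  0.08]
```

View pics/c4.png

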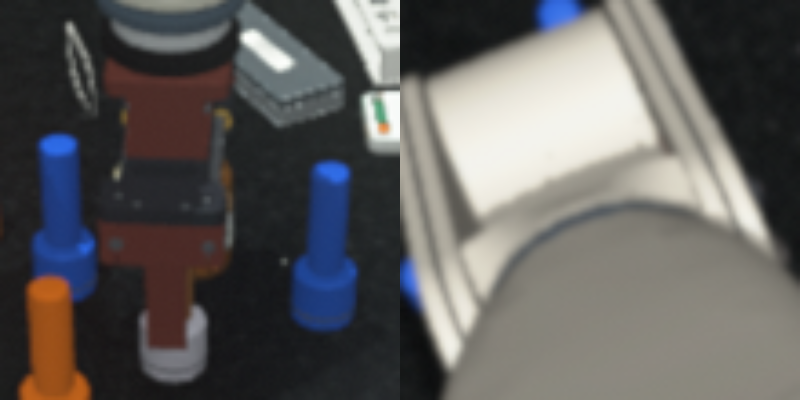

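Request:
apply_moves --increments '[{"gripper":75,"delta_pos":[0,0,0.1],"dr":[0,0,0]},{"gripper":55,"delta_pos":[0,0,0],"dr":[0,0,0]},{"gripper":45,"delta_pos":[0,0,0],"dr":[0,0,0]},{"gripper":38,"delta_pos":[0,0,0],"dr":[0,0,0]},{"gripper":34,"delta_pos":[0,0,0],"dr":[0,0,0]}]'

```text
t: 2.75
ee_pos: [466.3, 222.2, 62.2]
orientation: [0.262, 1.554, -0.262]
ft_force: [0.0, -0.9, -0.1]
width: 58.0
```

Request:
apply_moves --increments '[{"gripper":31,"delta_pos":[0,0,0],"dr":[0,0,0]},{"gripper":28,"delta_pos":[0,0,0],"dr":[0,0,0]},{"gripper":25,"delta_pos":[0,0,0],"dr":[0,0,0]},{"gripper":15,"delta_pos":[0,0,0],"dr":[0,0,0]},{"gripper":0,"delta_pos":[0,0,0],"dr":[0,0,0]}]'

```text
t: 3.17
ee_pos: [466.0, 222.1, 61.7]
orientation: [0.262, 1.555, -0.262]
ft_force: [-0.0, 0.9, 0.4]
width: 24.7
```

Request:
apply_moves --increments '[{"gripper":0,"delta_pos":[0,0,0],"dr":[0,0,0]},{"gripper":0,"delta_pos":[0,0,0],"dr":[0,0,0]},{"gripper":0,"delta_pos":[0,0,0],"dr":[0,0,0]},{"gripper":0,"delta_pos":[0,0,0],"dr":[0,0,0]},{"gripper":0,"delta_pos":[0,0,0],"dr":[0,0,0]}]'

```text
t: 3.58
ee_pos: [466.0, 222.1, 61.7]
orientation: [0.262, 1.555, -0.262]
ft_force: [0.7, 0.3, -0.6]
width: 23.7
```

Request:
apply_moves --increments '[{"gripper":0,"delta_pos":[-1,0,0],"dr":[0,0,0]},{"gripper":0,"delta_pos":[-2,0,0],"dr":[0,0,0]},{"gripper":0,"delta_pos":[-2.5,0,0],"dr":[0,0,0]},{"gripper":0,"delta_pos":[-2.5,0,0],"dr":[0,0,0]},{"gripper":0,"delta_pos":[-2,0,0],"dr":[0,0,0]}]'

```text
t: 4.0
ee_pos: [465.8, 222.0, 163.6]
orientation: [0.262, 1.555, -0.262]
ft_force: [-0.0, 1.0, -3.1]
width: 23.9
```

```bash
python3 -c "
from h import *
rel([577,-57,162])"
```

```text
pos [465.8 222.  163.6] f [-0.   1.  -3.1] w 23.9 t 4.0
[[ 0.     0.328  0.945]
 [ 0.     0.945 -0.328]
 [-1.     0.     0.   ]]
delta cm (tool) [  0.16 -22.71  19.65]
```

Holding it (-3.1 N). I move over the pin: 30 cm in 15 rows, with gentle ends.

Request:
apply_moves --increments '[{"gripper":0,"delta_pos":[0,-0.7,0.6],"dr":[0,0,0]},{"gripper":0,"delta_pos":[0,-1.4,1.2],"dr":[0,0,0]},{"gripper":0,"delta_pos":[0,-1.8,1.6],"dr":[0,0,0]},{"gripper":0,"delta_pos":[0,-1.8,1.6],"dr":[0,0,0]},{"gripper":0,"delta_pos":[0,-1.8,1.6],"dr":[0,0,0]}]'

```text
t: 4.42
ee_pos: [503.2, 128.0, 160.7]
orientation: [0.261, 1.556, -0.262]
ft_force: [0.6, 1.0, -3.3]
width: 23.9
```

Request:
apply_moves --increments '[{"gripper":0,"delta_pos":[0,-1.8,1.6],"dr":[0,0,0]},{"gripper":0,"delta_pos":[0,-1.8,1.6],"dr":[0,0,0]},{"gripper":0,"delta_pos":[0,-1.8,1.6],"dr":[0,0,0]},{"gripper":0,"delta_pos":[0,-1.8,1.6],"dr":[0,0,0]},{"gripper":0,"delta_pos":[0,-1.8,1.6],"dr":[0,0,0]}]'

```text
t: 4.83
ee_pos: [549.1, 16.5, 160.4]
orientation: [0.262, 1.557, -0.263]
ft_force: [-0.7, -0.3, -3.6]
width: 23.6
```

Request:
apply_moves --increments '[{"gripper":0,"delta_pos":[0,-1.8,1.6],"dr":[0,0,0]},{"gripper":0,"delta_pos":[0,-1.8,1.5],"dr":[0,0,0]},{"gripper":0,"delta_pos":[0,-1.6,1.3],"dr":[0,0,0]},{"gripper":0,"delta_pos":[0,-0.9,0.7],"dr":[0,0,0]},{"gripper":0,"delta_pos":[0,-0.1,0],"dr":[0,0,0]}]'

```text
t: 5.25
ee_pos: [577.7, -59.1, 160.7]
orientation: [0.263, 1.555, -0.264]
ft_force: [0.1, 0.5, -2.2]
width: 23.9
```

```bash
python3 -c "
from h import *
rel([577,-57,162])
b=grab('side','side3');crop(b,'c5',280,140,430,310,3.5)"
```

```text
pos [577.7 -59.1 160.7] f [ 0.1  0.5 -2.2] w 23.9 t 5.25
[[-0.001  0.33   0.944]
 [-0.     0.944 -0.33 ]
 [-1.    -0.001 -0.001]]
delta cm (tool) [-0.13  0.18 -0.13]
```

View pics/c5.png

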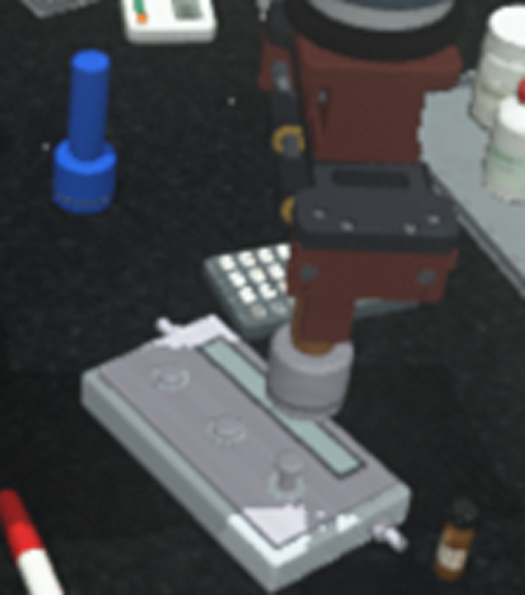

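```bash
python3 -c "
from h import *
b=dict(np.load('pics/side3.npz'));fs=lambda x,y:(280+(x+.5)/3.5-.5,140+(y+.5)/3.5-.5)
print(world(b,*fs(307,397),99),world(b,*fs(312,352),135),world(b,*fs(289,460),51))"
```

```text
[579.62547548 -57.81743675  99.        ] [575.12579575 -62.59932087 135.        ] [577.576503   -54.43993928  51.        ]
```

Request:
apply_moves --increments '[{"gripper":0,"delta_pos":[0,0.15,-0.05],"dr":[0,0,0]},{"gripper":0,"delta_pos":[1.4,0,0],"dr":[0,0,0]},{"gripper":0,"delta_pos":[2.5,0,0],"dr":[0,0,0]},{"gripper":0,"delta_pos":[2.8,0,0],"dr":[0,0,0]},{"gripper":0,"delta_pos":[0,0,0],"dr":[0,0,0]}]'

```text
t: 5.72
ee_pos: [577.2, -53.7, 92.5]
orientation: [0.261, 1.556, -0.26]
ft_force: [-0.2, 0.8, -3.0]
width: 23.6
```

Request:
apply_moves --increments '[{"gripper":0,"delta_pos":[-1.0,0,0],"dr":[0,0,0]},{"gripper":0,"delta_pos":[-2.0,0,0],"dr":[0,0,0]},{"gripper":0,"delta_pos":[-2.5,0,0],"dr":[0,0,0]},{"gripper":0,"delta_pos":[-2.0,0,0],"dr":[0,0,0]},{"gripper":0,"delta_pos":[-0.5,0,0],"dr":[0,0,0]}]'

```text
t: 6.13
ee_pos: [579.4, -54.6, 179.1]
orientation: [0.261, 1.549, -0.261]
ft_force: [0.8, 0.2, -2.7]
width: 23.8
```

```bash
python3 -c "
from h import *
rel([577,-57,162])
b=grab('side','side4');crop(b,'c6',280,140,430,310,3.5)
R=cv2.Rodrigues(b['rvec'])[0]
vv,uu=np.mgrid[:420,:560]
P=(np.stack([uu,vv,np.ones_like(uu)],-1)@np.linalg.inv(b['mtx']).T*b['range_z'][...,None]-b['tvec'].ravel())@R
for c in [(548,38.5),(562.5,-8.7),(576.8,-57)]:
  m=(np.hypot(P[...,0]-c[0],P[...,1]-c[1])<9)&(P[...,2]<65);print(c,m.sum(),np.percentile(P[m][:,2],[10,50,90]) if m.sum() else '')
"
```

```text
pos [579.4 -54.6 179.1] f [ 0.8  0.2 -2.7] w 23.8 t 6.1333
[[ 0.006  0.327  0.945]
 [-0.001  0.945 -0.327]
 [-1.     0.001  0.006]]
delta cm (tool) [ 1.7  -0.31 -0.16]
(548, 38.5) 60 [31.21271112 35.21490534 37.54164159]
(562.5, -8.7) 62 [31.42579139 34.98227849 37.68936902]
(576.8, -57) 68 [30.74915586 35.05304239 37.05456022]
```

View pics/c6.png

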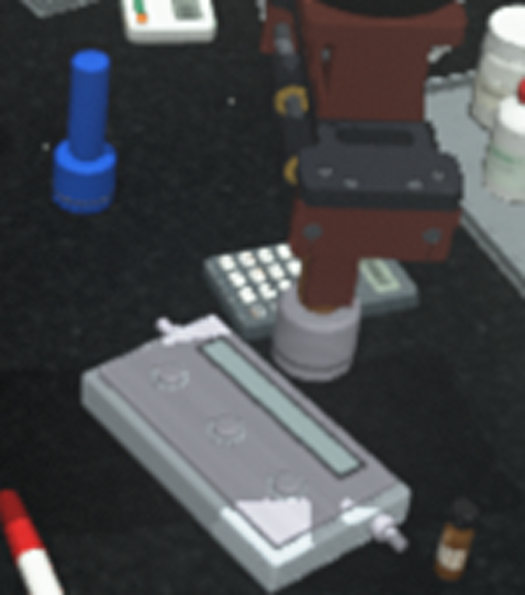

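The pin is home: side depth reads 35.05 mm, against 35.2 and 35.0 for its neighbours. The mallet slipped a few mm up in the grip. I carry it back to its original spot.

Request:
apply_moves --increments '[{"gripper":0,"delta_pos":[0,0.7,-0.6],"dr":[0,0,0]},{"gripper":0,"delta_pos":[0,1.4,-1.2],"dr":[0,0,0]},{"gripper":0,"delta_pos":[0,1.8,-1.6],"dr":[0,0,0]},{"gripper":0,"delta_pos":[0,1.8,-1.6],"dr":[0,0,0]},{"gripper":0,"delta_pos":[0,1.8,-1.6],"dr":[0,0,0]}]'

```text
t: 6.6
ee_pos: [537.7, 38.5, 173.1]
orientation: [0.262, 1.558, -0.263]
ft_force: [-0.0, 1.1, -3.2]
width: 23.7
```

Request:
apply_moves --increments '[{"gripper":0,"delta_pos":[0,1.8,-1.6],"dr":[0,0,0]},{"gripper":0,"delta_pos":[0,1.8,-1.6],"dr":[0,0,0]},{"gripper":0,"delta_pos":[0,1.8,-1.6],"dr":[0,0,0]},{"gripper":0,"delta_pos":[0,1.8,-1.6],"dr":[0,0,0]},{"gripper":0,"delta_pos":[0,1.8,-1.6],"dr":[0,0,0]}]'

```text
t: 7.02
ee_pos: [491.5, 149.6, 173.2]
orientation: [0.261, 1.558, -0.263]
ft_force: [0.3, -0.6, -2.9]
width: 23.2
```

Request:
apply_moves --increments '[{"gripper":0,"delta_pos":[0,1.8,-1.6],"dr":[0,0,0]},{"gripper":0,"delta_pos":[0,1.8,-1.5],"dr":[0,0,0]},{"gripper":0,"delta_pos":[0,1.4,-1.3],"dr":[0,0,0]},{"gripper":0,"delta_pos":[0,0.9,-0.7],"dr":[0,0,0]},{"gripper":0,"delta_pos":[0,0,0],"dr":[0,0,0]}]'

```text
t: 7.43
ee_pos: [463.1, 222.4, 173.6]
orientation: [0.259, 1.557, -0.261]
ft_force: [0.1, -0.8, -2.8]
width: 23.5
```

Request:
apply_moves --increments '[{"gripper":0,"delta_pos":[1.0,0,0],"dr":[0,0,0]},{"gripper":0,"delta_pos":[2.0,0,0],"dr":[0,0,0]},{"gripper":0,"delta_pos":[2.0,0,0],"dr":[0,0,0]},{"gripper":0,"delta_pos":[2.0,0,0],"dr":[0,0,0]},{"gripper":0,"delta_pos":[1.0,0,0],"dr":[0,0,0]}]'

```text
t: 7.85
ee_pos: [463.7, 219.1, 91.8]
orientation: [0.261, 1.558, -0.265]
ft_force: [-0.9, -0.7, -3.2]
width: 23.7
```

```bash
python3 -c "
from h import *
rel([466,222,62])
b=grab('side','side5');crop(b,'c7',220,110,320,220,5)"
```

```text
pos [463.7 219.1  91.8] f [-0.9 -0.7 -3.2] w 23.7 t 7.85
[[-0.003  0.329  0.944]
 [-0.002  0.944 -0.329]
 [-1.    -0.003 -0.003]]
delta cm (tool) [2.98 0.35 0.13]
```

View pics/c7.png

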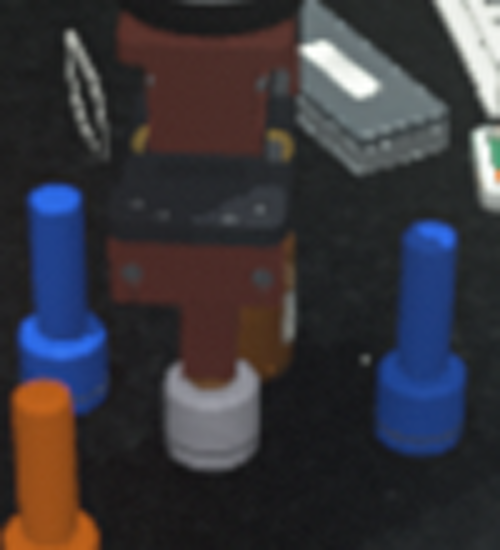

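The mallet is upright and about 30 to 35 mm above the bench. I lower it and feel for contact.

Request:
apply_moves --increments '[{"gripper":0,"delta_pos":[0.8,0,0],"dr":[0,0,0]},{"gripper":0,"delta_pos":[0.8,0,0],"dr":[0,0,0]},{"gripper":0,"delta_pos":[0.6,0,0],"dr":[0,0,0]},{"gripper":0,"delta_pos":[0.4,0,0],"dr":[0,0,0]},{"gripper":0,"delta_pos":[0.1,0,0],"dr":[0,0,0]}]'

```text
t: 8.32
ee_pos: [464.9, 220.8, 67.3]
orientation: [0.262, 1.555, -0.262]
ft_force: [0.2, -0.1, -2.5]
width: 23.5
```

Request:
apply_moves --increments '[{"gripper":0,"delta_pos":[0.1,0,0],"dr":[0,0,0]},{"gripper":0,"delta_pos":[0.1,0,0],"dr":[0,0,0]},{"gripper":0,"delta_pos":[0.05,0,0],"dr":[0,0,0]},{"gripper":0,"delta_pos":[0,0,0],"dr":[0,0,0]},{"gripper":0,"delta_pos":[0,0,0],"dr":[0,0,0]}]'

```text
t: 8.73
ee_pos: [465.1, 220.9, 65.4]
orientation: [0.262, 1.555, -0.262]
ft_force: [-1.1, -0.6, -3.3]
width: 23.5
```

Request:
apply_moves --increments '[{"gripper":0,"delta_pos":[0.1,0,0],"dr":[0,0,0]},{"gripper":0,"delta_pos":[0.1,0,0],"dr":[0,0,0]},{"gripper":0,"delta_pos":[0.1,0,0],"dr":[0,0,0]},{"gripper":0,"delta_pos":[0,0,0],"dr":[0,0,0]},{"gripper":0,"delta_pos":[0,0,0],"dr":[0,0,0]}]'

```text
t: 9.15
ee_pos: [464.9, 220.8, 62.1]
orientation: [0.262, 1.555, -0.262]
ft_force: [0.1, 0.0, -3.2]
width: 23.6
```

Request:
apply_moves --increments '[{"gripper":0,"delta_pos":[0.1,0,0],"dr":[0,0,0]},{"gripper":0,"delta_pos":[0.1,0,0],"dr":[0,0,0]},{"gripper":0,"delta_pos":[0,0,0],"dr":[0,0,0]},{"gripper":0,"delta_pos":[0,0,0],"dr":[0,0,0]},{"gripper":0,"delta_pos":[0,0,0],"dr":[0,0,0]}]'

```text
t: 9.57
ee_pos: [465.0, 220.8, 60.1]
orientation: [0.262, 1.555, -0.262]
ft_force: [0.1, -0.5, -3.5]
width: 23.5
```

Request:
apply_moves --increments '[{"gripper":0,"delta_pos":[0.1,0,0],"dr":[0,0,0]},{"gripper":0,"delta_pos":[0,0,0],"dr":[0,0,0]},{"gripper":0,"delta_pos":[0.1,0,0],"dr":[0,0,0]},{"gripper":0,"delta_pos":[0,0,0],"dr":[0,0,0]},{"gripper":0,"delta_pos":[0,0,0],"dr":[0,0,0]}]'

```text
t: 9.98
ee_pos: [464.9, 220.8, 58.1]
orientation: [0.262, 1.555, -0.262]
ft_force: [-0.2, -0.0, -2.4]
width: 23.6
```

Request:
apply_moves --increments '[{"gripper":0,"delta_pos":[0.05,0,0],"dr":[0,0,0]},{"gripper":0,"delta_pos":[0,0,0],"dr":[0,0,0]},{"gripper":0,"delta_pos":[0.05,0,0],"dr":[0,0,0]},{"gripper":0,"delta_pos":[0,0,0],"dr":[0,0,0]},{"gripper":0,"delta_pos":[0,0,0],"dr":[0,0,0]}]'

```text
t: 10.4
ee_pos: [465.0, 220.8, 57.2]
orientation: [0.262, 1.555, -0.262]
ft_force: [-0.2, 1.0, -3.2]
width: 23.5
```

Request:
apply_moves --increments '[{"gripper":0,"delta_pos":[0.05,0,0],"dr":[0,0,0]},{"gripper":0,"delta_pos":[0,0,0],"dr":[0,0,0]},{"gripper":0,"delta_pos":[0.05,0,0],"dr":[0,0,0]},{"gripper":0,"delta_pos":[0,0,0],"dr":[0,0,0]},{"gripper":0,"delta_pos":[0,0,0],"dr":[0,0,0]}]'

```text
t: 10.82
ee_pos: [465.2, 220.8, 57.0]
orientation: [0.262, 1.555, -0.262]
ft_force: [-2.7, -0.3, 9.2]
width: 23.9
```

```bash
python3 -c "
from h import *
b=grab('side','side6');crop(b,'c8',220,110,320,220,5)
fs=lambda x,y:(220+(x+.5)/5-.5,110+(y+.5)/5-.5)
R=cv2.Rodrigues(b['rvec'])[0];vv,uu=np.mgrid[:420,:560]
P=(np.stack([uu,vv,np.ones_like(uu)],-1)@np.linalg.inv(b['mtx']).T*b['range_z'][...,None]-b['tvec'].ravel())@R
for v in range(190,215): print(v,P[v,263].round(1),b['img'][v,263])
a=dict(np.load('pics/side0.npz'))
g=lambda d:[int(x) for x in d['img'][190:222,262].mean(-1)]
print(g(a));print(g(b))
"
```

```text
190 [462.9 205.   70.6] [73 41 37]
191 [462.5 203.6  69. ] [74 41 37]
192 [462.  201.7  67.9] [74 41 37]
193 [462.1 202.2  64.9] [74 42 38]
194 [461.9 201.5  62.7] [74 42 38]
195 [462.2 202.7  59.2] [75 43 39]
196 [461.9 201.6  57.3] [75 43 39]
197 [462.5 203.8  52.9] [76 44 38]
198 [464.7 211.7  43.8] [81 51 37]
199 [464.  209.2  43.1] [95 69 50]
200 [465.  212.6  37.6] [123 112 111]
201 [463.8 208.3  38.4] [140 138 145]
202 [463.4 207.   36.7] [154 155 163]
203 [462.4 203.3  36.9] [157 158 166]
204 [461.9 201.7  35.6] [137 138 145]
205 [462.6 204.3  30.6] [123 124 131]
206 [462.3 203.1  28.9] [124 125 131]
207 [462.3 203.2  26. ] [124 125 132]
208 [462.2 202.7  23.6] [121 122 128]
209 [462.7 204.5  19.3] [119 121 127]
210 [462.8 204.9  16.2] [120 121 128]
211 [463.1 206.1  12.3] [121 121 128]
212 [462.3 203.1  12.1] [ 99 100 106]
213 [462.8 205.1   7.6] [105 105 112]
214 [462.3 203.3   6.3] [123 123 131]
[79, 79, 80, 78, 79, 78, 78, 76, 80, 129, 199, 226, 224, 183, 141, 137, 137, 134, 132, 133, 133, 119, 111, 122, 103, 59, 35, 33, 31, 30, 32, 34]
[50, 50, 50, 52, 51, 51, 52, 52, 59, 72, 109, 138, 154, 156, 137, 125, 127, 126, 123, 122, 123, 121, 100, 108, 125, 93, 39, 21, 25, 24, 23, 25]
```

Contact: +9.2 N at TCP z 57, and the head shows on the bench. Slowly release (first easing the press slightly).

Request:
apply_moves --increments '[{"gripper":0,"delta_pos":[-0.05,0,0],"dr":[0,0,0]},{"gripper":0,"delta_pos":[0,0,0],"dr":[0,0,0]},{"gripper":29,"delta_pos":[0,0,0],"dr":[0,0,0]},{"gripper":32,"delta_pos":[0,0,0],"dr":[0,0,0]},{"gripper":36,"delta_pos":[0,0,0],"dr":[0,0,0]}]'

```text
t: 11.28
ee_pos: [465.1, 220.9, 56.6]
orientation: [0.262, 1.555, -0.262]
ft_force: [0.1, 0.6, 0.2]
width: 30.9
```

Request:
apply_moves --increments '[{"gripper":45,"delta_pos":[0,0,0],"dr":[0,0,0]},{"gripper":60,"delta_pos":[0,0,0],"dr":[0,0,0]},{"gripper":80,"delta_pos":[0,0,0],"dr":[0,0,0]},{"gripper":90,"delta_pos":[0,0,0],"dr":[0,0,0]},{"gripper":90,"delta_pos":[0,0,0],"dr":[0,0,0]}]'

```text
t: 11.7
ee_pos: [465.0, 220.8, 56.7]
orientation: [0.262, 1.555, -0.262]
ft_force: [0.3, -0.3, -0.5]
width: 61.3
```

Request:
apply_moves --increments '[{"gripper":90,"delta_pos":[-0.5,0,0],"dr":[0,0,0]},{"gripper":90,"delta_pos":[-1.5,0,0],"dr":[0,0,0]},{"gripper":90,"delta_pos":[-2,0,0],"dr":[0,0,0]},{"gripper":90,"delta_pos":[-2.5,0,0],"dr":[0,0,0]},{"gripper":90,"delta_pos":[-2.5,0,0],"dr":[0,0,0]}]'

```text
t: 12.12
ee_pos: [464.5, 220.6, 147.6]
orientation: [0.262, 1.556, -0.262]
ft_force: [-0.0, 0.2, -0.2]
width: 78.6
```

Request:
apply_moves --increments '[{"gripper":90,"delta_pos":[-2.5,0,0],"dr":[0,0,0]},{"gripper":90,"delta_pos":[-2,0,0],"dr":[0,0,0]},{"gripper":90,"delta_pos":[-1,0,0],"dr":[0,0,0]},{"gripper":90,"delta_pos":[0,0,0],"dr":[0,0,0]},{"gripper":90,"delta_pos":[0,0,0],"dr":[0,0,0]}]'

```text
t: 12.53
ee_pos: [464.9, 220.8, 201.6]
orientation: [0.262, 1.554, -0.262]
ft_force: [-0.5, -1.1, -0.1]
width: 78.6
```

```bash
python3 -c "
from h import *
print(ctrl.get_obs()['ee_pos'])
b=grab('side','side7');crop(b,'c9',190,60,410,320,2.2)
R=cv2.Rodrigues(b['rvec'])[0];vv,uu=np.mgrid[:420,:560]
P=(np.stack([uu,vv,np.ones_like(uu)],-1)@np.linalg.inv(b['mtx']).T*b['range_z'][...,None]-b['tvec'].ravel())@R
for c in [(548,38.5),(562.5,-8.7),(576.8,-57)]:
  m=(np.hypot(P[...,0]-c[0],P[...,1]-c[1])<9)&(P[...,2]<65);print(c,m.sum(),np.percentile(P[m][:,2],[10,50,90,98]))
"
```

```text
[464.90577573 220.80306893 201.64192656]
(548, 38.5) 59 [31.78642986 34.81240629 37.47806947 38.52645884]
(562.5, -8.7) 60 [31.92293634 35.26610105 37.25763272 38.11607124]
(576.8, -57) 70 [30.59232793 34.27289575 37.18322    37.81537293]
```

View pics/c9.png

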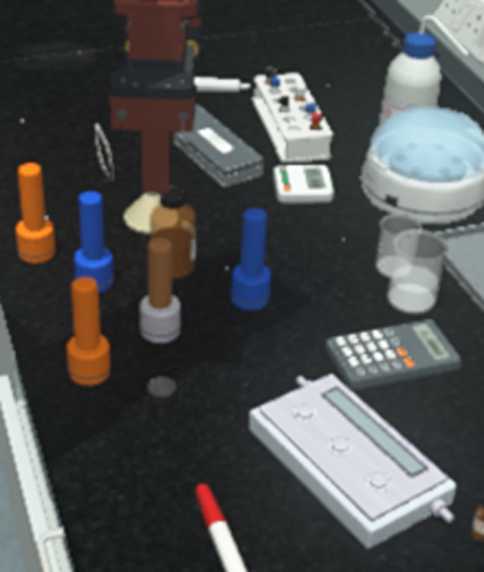

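The picture shows the mallet standing free and upright at (160,290), the gripper clear above it, and all three pins level at (303,412), (340,444) and (377,481).

```bash
python3 -c "
from workcell import ctrl
print(ctrl.close_job())"
```

```text
the job is handed in; nothing more can be done
None
```

The pin is home and the mallet is back standing upright on the bench. I handed the job in at about 12.6 s of the 38 s allowed.

- **What I did:** I gripped the wooden-handled mallet and struck the raised pin (the one at the -y end) once, commanding about 0.3 m/s downward. I then set the mallet back at its original spot until I felt the bench (about 9 N), released it and moved the arm clear.
- **Pins:** The last depth check puts the struck pin's top at about 34 to 35 mm, level with its neighbours at 35 mm. Image noise is about 1 mm, so a last fraction of a millimetre of travel could not be confirmed.
- **Mallet and arm:** The last picture shows the mallet upright and free, with the gripper open about 145 mm above where it let go and the look-alikes where they started.
- **What disagreed:** The mallet slipped about 5 mm up in the grip during the blow. The force during the blow was not sampled at impact, so I can't give its peak. The readings I did see stayed under 10 N.

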